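Lengthen the vase cradle by one hole

TASK

Lengthen the vase-painting cradle by one hole: press its orange sprung button in, slide the telescoping tube outwards, and let the button pop fully up in the very next hole of the brass plate, then let go. Do it gently by feel: never force the button hard against the edge of a hole, do not skip a hole, and leave the pots and bottle around it where they stand.

Things in the scene. Friction and masses are not known exactly. Their poses are not given: they have to be found in the camera images.
- stand: The cradle, screwed to the bench: plywood base 110 x 310 x 12 mm carrying an aluminium channel 40 mm wide (x), 240 mm long (own y -140 to +100 mm), its roof 60 mm above the bench. Origin: on the bench under the channel's centre line. Own y points outwards along the channel, the way the tube extends; z up. A plywood backstop 112 mm high stands at y = -165 mm.
- start_hole (a point): Centre of the starting hole, at roof height (z 60 mm), own y -60 mm of the stand. A slot 11 mm wide runs along the roof, with square holes on its line, 20 mm across by 16.4 mm along. The next hole is in a brass plate (38 mm wide, top 1.5 mm above the roof) 46 to 72 mm further out: it differs each time and is not measured, find it by feel or sight. One more lies 42 mm beyond it.
- button_top (a point): Centre of the top of the orange button, 100 mm above the bench when up. An upright post 16 mm in diameter and 24 mm tall; under it a round flange 36 mm in diameter, 4 mm thick (its top 24 mm below this point), then a stem and, in the hole, a square shoulder 14 mm along the slot. Pinch the post or press its top. The tube carries it: pushing it along the slot slides the tube.
- plunger: The orange button as a body, moving with the tube and pressed straight down; origin on its axis 40 mm below its top (at roof height when up). Up in a hole, it bears on the hole's edge when pushed along the slot: over 30 N there would spoil it. Stop as soon as you feel it catch.
- button (a joint): How far the button is pressed down, m: 0 fully up in a hole, stop at 0.0075. Spring 3.6 N at 0, evenly rising to 7.0 N at the stop. Beyond 0.0045 it clears the hole and the tube can slide. Let go between holes, the roof holds it down at about 0.004; over a hole it pops up to 0, unless something holds it down, and locks the tube (1.2 mm play each way).
- rest (a point): Bottom of the cork V rest (up to 130 mm high, 110 mm wide) on the tube's outer end; moves with the tube. At the start 156 mm outwards of the stand's origin.
- tube (a joint): How far the tube is slid outwards from the starting hole, m: about 0 at the start, greatest 0.120. It slides with about 2 to 4 N of friction and stays where left.
- vase: Bystander: unglazed white round vase, 100 mm in diameter, 150 mm high; origin at the centre of its foot.
- bowl: Bystander: white bowl, 110 mm in diameter, 55 mm high; origin at the centre of its foot.
- brush_pot: Bystander: white pot, 76 mm in diameter, 75 mm high, with brushes up to 165 mm high; origin at the centre of its foot.
- glaze_bottle: Bystander: white plastic bottle with green cap, 52 mm in diameter, 120 mm high; origin at the centre of its foot.

How it is judged:
By the outcome, as a careful person would: the job done as asked, in the order asked, and still so for the second after the job is handed in, with the robot touching nothing.
It also fails if it takes over 42 s, if anything falls off the work surface, if the arm or the gripper's body presses on something with over 40 N, if the wrist force passes 120 N, or if a joint passes its speed limit or range.

ROBOT

A 7-joint arm with a two-finger parallel gripper is mounted at the origin on the work surface. World frame = base frame: x ahead of the robot, y to its left, z up, the work surface at z = 0. Lengths are in m, angles in rad, forces in N, time in s.
With the tool pointing down it reaches from about 0.4 to 0.85 m from the base axis. Payload 4.5 kg.
Tool frame: the origin (TCP) lies between the finger pads; the fingertips stand 11 mm ahead of it and the grasp point (between the pads) lies 8 mm behind it (r.tip_reach is the distance from the TCP to the fingertips, in m); x points along the fingers, y is the direction in which the jaws open and shut, and the axes are right-handed (so a half turn about x gives the same grasp; the last joint's range is limited). The gripper opens to 88 mm and grips with 3 to 60 N. Pads are 18 mm wide; open, the fingers measure 123 mm over their backs; the gripper's body (75 mm by 187 mm) begins 45 mm behind the grasp point.
Start: joints at [1.156, 0.689, -0.195, 1.565, 0.157, 0.902, -0.215], TCP at [0.271, -0.563, 0.25] pointing down, gripper open.
Joint ranges: [-3.01, 3.01], [-0.46, 2.08], [-1.47, 1.51], [0.13, 2.56], [-1, 4.14], [0.04, 2.09], [-2.66, 2.66]. Speed limits (rad/s): [2.57, 2.57, 3.14, 3.14, 3.14, 3.14, 3.14].

INTERFACE

Orientations are given as a unit quaternion [x, y, z, w].
In Python, from plant import r gives the robot as it stands.
- The arm moves only by the tool drive_tool, never from a script. Its argument "deltas" is a list of rows, each a list of 3 entries, a list of its own where there are three numbers: the turn, a rotation vector about the tool's x, y, z in degrees, then the shift along the tool's x, y, z in cm, then the finger opening in cm, from 0 to 8.81. A call has 1 to 12 rows; each row shifts and turns the commanded pose from where the row before left it, along the tool's axes as they then stand; what a row does not reach is not made up. A row lasts 1/12 s, in which the tool goes at most 41.7 mm and 7.16 degrees, less where a joint would pass 70% of its speed; a pose out of reach is approached as far as the arm can. A call is refused whole if a number of a shift passes 4.17 or a number of a turn 7.16, either way. A call with a gripper value outside its range is refused whole. The fingers move at their own pace and stop on an object; "force" is the grip in N (left out, the last holds). Time passes only in rows, so rows that do not move let the fingers close. It gives the time, the measured TCP pose, the force and the opening at its end, in the units of the state.
- r.get_state(): the state, without advancing time (a new reading comes with each control period).
- r.snapshot(name): name is "scene" or "top"; returns a dict with "color" (400x640x3 uint8, red, green, blue), "fov_y" (degrees; the focal length in pixels is half the picture's height over the tangent of half this angle, whatever the lens; pixels are square), "cx", "cy" (the principal point, pixels), "k1" (the pictures are not rectified: a ray, as slopes to the right and down, at radius r is drawn at 1 + k1 r^2 times it, then the intrinsics apply), "extrinsics" (4x4, takes a point from world to camera coordinates). Camera axes: x right, y up, looking along -z (the intrinsics and any distortion apply to the point x, -y, -z); pixel columns grow to the right and rows downward; lengths in m; the calibration is good to about 2 mm. A picture is of the moment at which its call begins. There is no depth.
- r.finish_job(): hands the job in, once; it reports no verdict.
The state is a dict: "clock": time; "q": joint angles; "qd": joint speeds; "joint_torque": joint torques, N m; "tool_pos": TCP position; "eef_rot": TCP orientation; "contact_force": force on the tool from outside, world axes, zero at the start; "moment": the same for the moment, N m; "opening": opening from 0.0 (shut) to 1.0 (fully open).
Only numpy, scipy, OpenCV 4.12 (cv2) and the standard library are available. Lean on these libraries where they do the work, as an engineer would, in place of code of your own. Each camera call takes 0.05 s, during which the arm holds its last target. There are 200 camera calls.

## Working session

There is one attempt and no reset: what is moved stays moved. The work goes in short steps, Python scripts to look and compute and a tool call to move; the robot and the scene stay as the last step left them, time stands still between calls to the robot, and variables do not carry over. Pictures are saved under pics/ and viewed, about 8 in all and at most 12, crops included, and the job is handed in when it is done.

Besides the shell and the picture viewer there is one more tool, called by a JSON object that holds its "name" and its "arguments". drive_tool: Moves the arm, as the interface text tells. Its arguments: {"type":"object","properties":{"deltas":{"type":"array","items":{"type":"array"}},"force":{"type":"number"}},"required":["deltas"]}

```bash
ls; mkdir -p pics
cat > h.py <<'E'
import numpy as np, cv2
from plant import r
def snap(n,fn=None):
    s=r.snapshot(n)
    if fn: cv2.imwrite('pics/'+fn,s['color'][:,:,::-1])
    return s
def ray(s,u,v):
    f=200/np.tan(np.radians(s['fov_y'])/2)
    K=np.array([[f,0,s['cx']],[0,f,s['cy']],[0,0,1.]])
    a,b=cv2.undistortPoints(np.array([[[u,v]]],float),K,np.array([s['k1'],0,0,0.]))[0,0]
    E=np.array(s['extrinsics']); R,t=E[:3,:3],E[:3,3]
    return -R.T@t, R.T@np.array([a,-b,-1])
def onz(s,u,v,z):
    o,d=ray(s,u,v); return o+d*(z-o[2])/d[2]
def orange(s,amin=15):
    h=cv2.cvtColor(s['color'],cv2.COLOR_RGB2HSV)
    m=cv2.inRange(h,(4,150,100),(18,255,255))
    n,l,st,c=cv2.connectedComponentsWithStats(m)
    return [(st[i].tolist(),c[i].round(1).tolist()) for i in range(1,n) if st[i][4]>amin]
E
python3 - <<'E'
from h import *
for n in('scene','top'):
    s=snap(n,n+'0.png'); print(n,orange(s),s['fov_y'],s['k1'],ray(s,320,200))
print(r.get_state())
E
```

```text
pics
scene [([0, 27, 553, 373, 114374], [268.9, 234.6]), ([26, 85, 146, 144, 5865], [88.6, 147.6]), ([37, 276, 13, 5, 39], [42.5, 277.8])] 57.0394411731493 -0.015187175241944417 (array([ 1.01154753, -0.51280627,  0.775229  ]), array([-0.42278119,  0.48931022, -0.76295838]))
top [([453, 73, 104, 39, 726], [501.9, 86.2]), ([376, 75, 31, 17, 149], [390.9, 80.7]), ([407, 74, 58, 23, 258], [437.7, 80.7]), ([0, 77, 399, 200, 8310], [229.6, 146.3]), ([322, 76, 69, 34, 558], [353.4, 88.5]), ([425, 82, 47, 42, 287], [446.6, 104.0]), ([517, 82, 10, 11, 28], [521.3, 87.8]), ([532, 83, 15, 14, 43], [538.3, 89.0]), ([403, 84, 11, 7, 27], [408.4, 87.5]), ([415, 84, 11, 7, 26], [419.5, 86.3]), ([391, 89, 19, 23, 109], [398.7, 102.2]), ([87, 90, 41, 27, 254], [109.4, 103.8]), ([253, 91, 7, 7, 16], [256.8, 94.4]), ([408, 91, 18, 17, 70], [416.7, 97.7]), ([463, 91, 111, 147, 2870], [519.5, 158.7]), ([62, 93, 6, 5, 17], [64.8, 95.3]), ([166, 94, 11, 7, 27], [172.2, 97.5]), ([313, 95, 17, 12, 49], [321.1, 99.9]), ([13, 97, 28, 20, 158], [25.5, 106.4]), ([16, 96, 73, 50, 727], [55.3, 119.5]), ([178, 96, 
[... 14505 characters left out ...]
064871 , -0.98336393]))
{'clock': 0.1, 'q': array([ 1.15580008,  0.68989923, -0.19450922,  1.56622038,  0.15731887,
        0.90250364, -0.21510029]), 'qd': array([ 0.00109656, -0.00259515, -0.00029292, -0.00378859,  0.00068632,
       -0.0007007 , -0.00070269]), 'joint_torque': array([-3.77033241e-03, -5.28507578e+01, -1.27196755e+00, -1.53839815e+01,
       -5.26132411e-02,  1.94199856e-03,  1.17570218e-05]), 'tool_pos': array([ 0.27089347, -0.5626415 ,  0.24899573]), 'eef_rot': array([-0.68919502, -0.15792325,  0.68954912, -0.15681994]), 'contact_force': array([-0.16749977,  0.62318618, -0.12138556]), 'moment': array([ 0.04319359,  0.02651905, -0.03617041]), 'opening': 0.9985412020739324}
```

View pics/scene0.png

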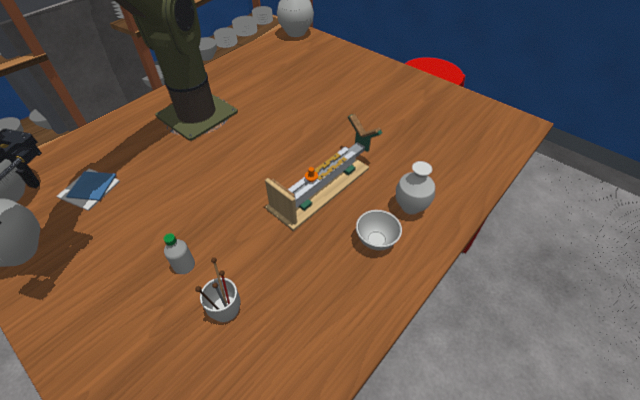

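View pics/top0.png

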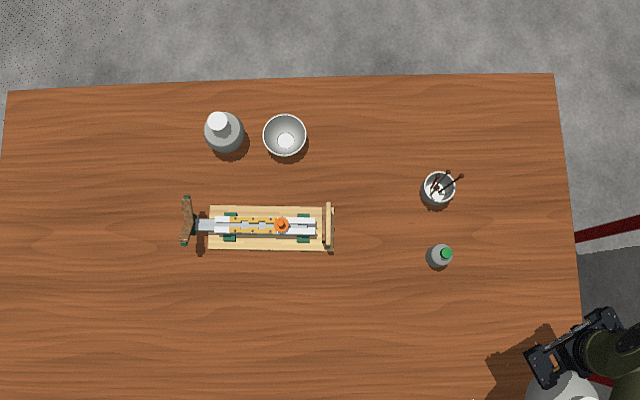

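The scene view shows the button at about (312,175), with the cradle extending up and right. In the top view the button is at about (281,225), the cradle extends left, and the robot base is at the bottom right. The pots are all well clear. Next I'll zoom in on the cradle.

Run:
```python
from h import *
s=snap('top')
c=s['color'][195:260,175:340,::-1]
cv2.imwrite('pics/c1.png',cv2.resize(c,None,fx=4.8,fy=4.8,interpolation=cv2.INTER_CUBIC))
h=cv2.cvtColor(s['color'],cv2.COLOR_RGB2HSV)
m=cv2.inRange(h,(4,200,170),(14,255,255)); m[:,:260]=0;m[:,300:]=0;m[:210]=0;m[240:]=0
print('top orange',orange(s,100000),cv2.moments(m,True)['m10']/m.astype(bool).sum(),cv2.moments(m,True)['m01']/m.astype(bool).sum(),cv2.boundingRect(m))
s2=snap('scene')
c=s2['color'][110:225,255:390,::-1]
cv2.imwrite('pics/c2.png',cv2.resize(c,None,fx=5,fy=5,interpolation=cv2.INTER_CUBIC))
```

```text
top orange [] 284.3333333333333 221.0 (279, 218, 10, 7)
```

View pics/c1.png

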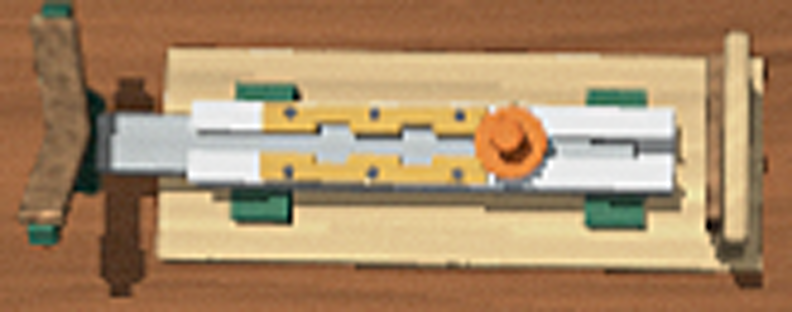

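View pics/c2.png

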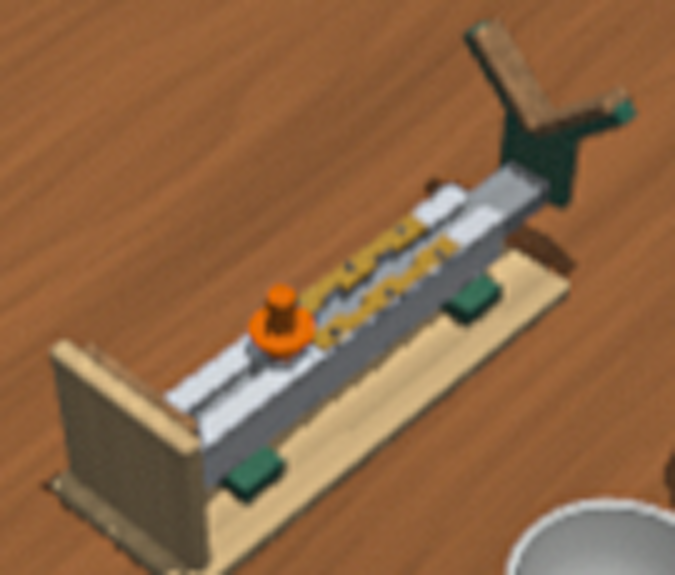

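In the top crop, the button top is at about px (281.2,222.8) and the flange centre at (281.5,224.8). The next hole is at about (261.9,224.8), the one beyond at (244.9,224.8), and the roof ends at x≈214.6 and 315.8. The scene crop agrees: button top at about (311.2,168.8).

Run:
```python
from h import *
from scipy.spatial.transform import Rotation as R
s=snap('top'); s2=snap('scene')
T=lambda x,y,z:onz(s,174.9+x/4.8,194.9+y/4.8,z)
S=lambda x,y,z:onz(s2,254.9+x/5,109.9+y/5,z)
print('btn top',T(509,133,.1),'flange',T(511,143,.076),'scene',S(282,294,.1),S(282,330,.076))
h1,h2=T(417,144,.0615),T(335,143,.0615); print('h1,h2',h1,h2)
a,b=T(190,144,.06),T(676,150,.06); print('ends',a,b)
e=(a-b)/np.linalg.norm(a-b); o=b+e*.14; print('axis',e,'yaw',np.degrees(np.arctan2(e[1],e[0])),'start',o-.06*e)
for p in(h1,h2,T(511,143,.076)): print(e@(p-(o-.06*e)))
print(R.from_quat(r.get_state()['eef_rot']).as_matrix().round(3))
```

```text
btn top [ 0.54696275 -0.01776689  0.1       ] flange [ 0.54544676 -0.01696082  0.076     ] scene [ 0.55078014 -0.01409126  0.1       ] [ 0.55224988 -0.01637652  0.076     ]
h1,h2 [0.54818985 0.03052557 0.0615    ] [0.54974829 0.07118334 0.0615    ]
ends [0.55130617 0.14378153 0.06      ] [ 0.54197772 -0.09713144  0.06      ]
axis [0.03869226 0.99925117 0.        ] yaw 87.78254336869598 start [ 0.5450731  -0.01719135  0.06      ]
0.04780177932553704
0.0884894044967382
0.00024481689858057277
[[-0.     0.434 -0.901]
 [ 0.    -0.901 -0.434]
 [-1.    -0.001  0.   ]]
```

Start hole is at about (0.546,-0.017), the slot runs at yaw ≈87.8°, and the next hole is about 48 mm out. I'll straddle the post with loose jaws along the slot, press the flange with the fingertips, slide clear of the hole, lift, then push the post with the rear finger until it catches.

{"name": "drive_tool", "arguments": {"deltas": [[[7, 0, 0], [0, 0, 0], 3.0], [[7, 0, 0], [0, 0, 0], 3.0], [[7, 0, 0], [0, 0, 0], 3.0], [[6.9, 0, 0], [0, 0, 0], 3.0], [[0, 0, 0], [0, -3, -1.4], 3.0], [[0, 0, 0], [0, -3, -1.4], 3.0], [[0, 0, 0], [0, -3, -1.4], 3.0], [[0, 0, 0], [0, -3, -1.4], 3.0], [[0, 0, 0], [0, -3, -1.4], 3.0], [[0, 0, 0], [0, -3, -1.4], 3.0], [[0, 0, 0], [0, -3, -1.4], 3.0], [[0, 0, 0], [0, -3, -1.4], 3.0]], "force": 4}}

```text
clock: 1.3
tool_pos: [0.3928, -0.3261, 0.2499]
eef_rot: [0.707, -0.014, -0.707, -0.013]
contact_force: [0.5, 0.5, -0.4]
opening: 0.338
```

{"name": "drive_tool", "arguments": {"deltas": [[[0, 0, 0], [0, -3, -1.4], 3.0], [[0, 0, 0], [0, -3, -1.4], 3.0], [[0, 0, 0], [0, -3, -1.4], 3.0], [[0, 0, 0], [0, -3, -1.4], 3.0], [[0, 0, 0], [0, -3, -1.4], 3.0], [[0, 0, 0], [0, -3, -1.4], 3.0], [[0, 0, 0], [0, -3, -1.4], 3.0], [[0, 0, 0], [0, -3, -1.4], 3.0], [[0, 0, 0], [0, 0, 0], 3.0]]}}

```text
clock: 2.05
tool_pos: [0.517, -0.0837, 0.2498]
eef_rot: [0.708, -0.008, -0.706, -0.011]
contact_force: [0.6, -0.0, -0.1]
opening: 0.339
```

```bash
cat >> h.py <<'E'
from scipy.spatial.transform import Rotation as R
def need(p,yaw=-92.2):
    s=r.get_state(); M=R.from_quat(s['eef_rot']).as_matrix()
    W=np.column_stack([[0,0,-1],[np.cos(np.radians(yaw)),np.sin(np.radians(yaw)),0],[0,0,0]]); W[:,2]=np.cross(W[:,0],W[:,1])
    print(s['clock'],s['tool_pos'].round(4),'shift cm',(M.T@(np.array(p)-s['tool_pos'])*100).round(2),'turn',np.degrees(R.from_matrix(M.T@W).as_rotvec()).round(2),'F',s['contact_force'].round(1),'open',s['opening']*8.81)
E
python3 -c "
from h import *
need([.547,-.017,.14])"
```

```text
2.05 [ 0.517  -0.0837  0.2498] shift cm [11.03 -6.69 -2.78] turn [ 0.67 -0.2   0.29] F [ 0.6 -0.  -0.1] open 2.98875637493633
```

Go above the post (tip about 15 mm over its top), then look.

{"name": "drive_tool", "arguments": {"deltas": [[[0.67, -0.2, 0.29], [0, -2.2, -0.9], 3.0], [[0, 0, 0], [0, -2.2, -0.9], 3.0], [[0, 0, 0], [0, -2.2, -1.0], 3.0], [[0, 0, 0], [3, 0, 0], 3.0], [[0, 0, 0], [3, 0, 0], 3.0], [[0, 0, 0], [3, 0, 0], 3.0], [[0, 0, 0], [2, 0, 0], 3.0], [[0, 0, 0], [0, 0, 0], 3.0], [[0, 0, 0], [0, 0, 0], 3.0]]}}

```text
clock: 2.8
tool_pos: [0.5434, -0.028, 0.139]
eef_rot: [-0.705, 0.019, 0.709, 0.016]
contact_force: [0.0, 0.0, 0.6]
opening: 0.342
```

Run:
```python
from h import *
need([.547,-.017,.09])
s=snap('scene'); c=s['color'][90:210,240:400,::-1]
a=cv2.resize(c,None,fx=5,fy=5,interpolation=cv2.INTER_CUBIC); cv2.imwrite('pics/c3.png',a)
```

```text
2.8 [ 0.5434 -0.028   0.139 ] shift cm [ 4.89 -1.15 -0.33] turn [-0.66  0.31 -0.3 ] F [0.  0.  0.6] open 3.0161558702190314
```

View pics/c3.png

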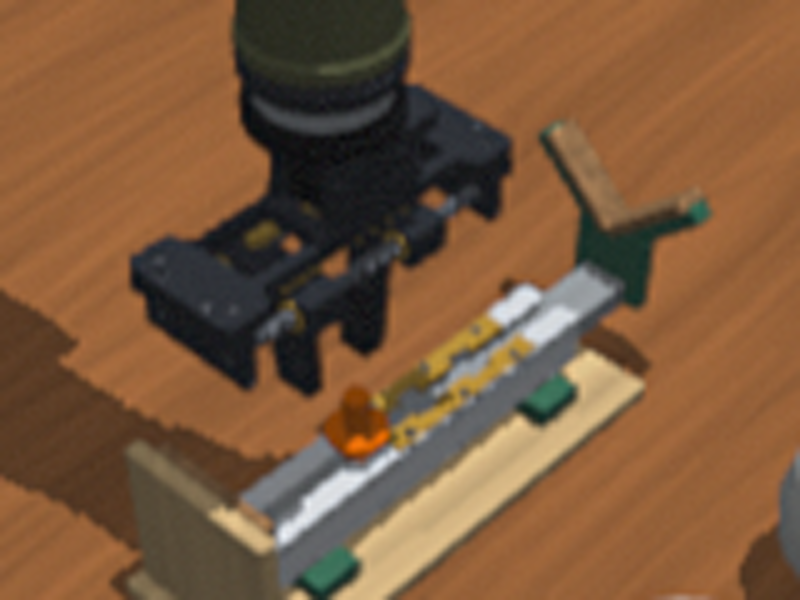

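The jaws sit above and slightly inward of the post. Fingertips are at crop (300,390) and (362,348), and the post top is at (356,395). I'll compare these through the same camera.

Run:
```python
from h import *
s=snap('scene')
S=lambda x,y,z:onz(s,239.9+x/5,89.9+y/5,z)
print(S(300,390,.128),S(362,348,.128),(S(300,390,.128)+S(362,348,.128))/2, 'btn',S(356,394,.1))
need([.548,-.016,.09])
```

```text
[ 0.5465061  -0.05121187  0.128     ] [ 0.54982713 -0.00846021  0.128     ] [ 0.54816661 -0.02983604  0.128     ] btn [ 0.55038749 -0.01442978  0.1       ]
2.9 [ 0.5449 -0.0281  0.1407] shift cm [ 5.06 -1.24 -0.25] turn [-0.67  0.06 -0.29] F [ 0.3 -0.8  0.3] open 3.000335000357284
```

{"name": "drive_tool", "arguments": {"deltas": [[[-0.5, 0, -0.3], [0, -1.25, -0.25], 3.6], [[0, 0, 0], [0, 0, 0], 3.6], [[0, 0, 0], [1.2, 0, 0], 3.6], [[0, 0, 0], [1.2, 0, 0], 3.6], [[0, 0, 0], [1.2, 0, 0], 3.6], [[0, 0, 0], [0.7, 0, 0], 3.6], [[0, 0, 0], [0.6, 0, 0], 3.6], [[0, 0, 0], [0, 0, 0], 3.6], [[0, 0, 0], [0, 0, 0], 3.6]]}}

```text
clock: 3.65
tool_pos: [0.5471, -0.0153, 0.0906]
eef_rot: [-0.706, 0.014, 0.708, 0.015]
contact_force: [0.7, 0.6, -0.2]
opening: 0.406
```

Run:
```python
from h import *
need([.547,-.0155,.09])
a=snap('scene')['color'][120:200,270:370,::-1]
cv2.imwrite('pics/c4.png',cv2.resize(a,None,fx=7,fy=7,interpolation=cv2.INTER_CUBIC))
```

```text
3.65 [ 0.5471 -0.0153  0.0906] shift cm [0.06 0.02 0.01] turn [-0.14  0.18  0.02] F [ 0.7  0.6 -0.2] open 3.576799853793538
```

View pics/c4.png

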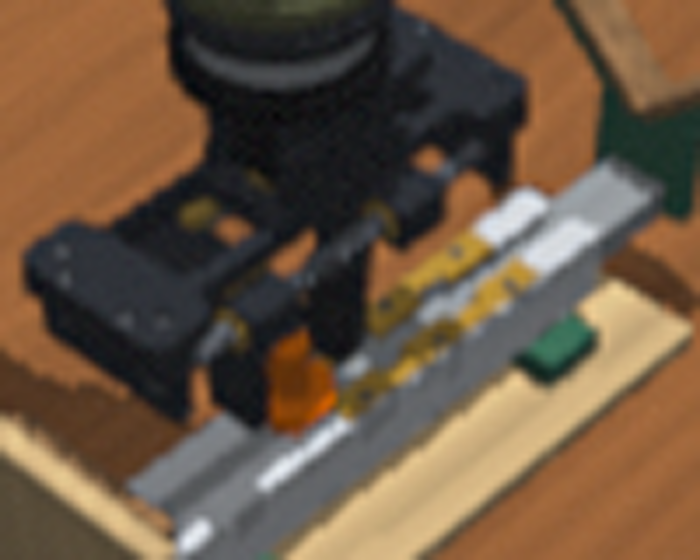

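The fingers straddle the post, which is at crop (295,370) between the rear finger (240,390) and front finger (335,320). I'll close to 2.4 cm and watch the force along the slot.

{"name": "drive_tool", "arguments": {"deltas": [[[0, 0, 0], [0, 0, 0], 3.0], [[0, 0, 0], [0, 0, 0], 2.7], [[0, 0, 0], [0, 0, 0], 2.4], [[0, 0, 0], [0, 0, 0], 2.4], [[0, 0, 0], [0, 0, 0], 2.4]], "force": 3}}

```text
clock: 4.12
tool_pos: [0.547, -0.0155, 0.0905]
eef_rot: [-0.706, 0.014, 0.708, 0.015]
contact_force: [-0.3, -0.9, -0.7]
opening: 0.276
```

{"name": "drive_tool", "arguments": {"deltas": [[[0, 0, 0], [0, 0, 0], 2.2], [[0, 0, 0], [0, 0, 0], 2.0], [[0, 0, 0], [0, 0, 0], 2.0], [[0, 0, 0], [0, 0, 0], 2.0]]}}

```text
clock: 4.45
tool_pos: [0.5469, -0.0155, 0.0904]
eef_rot: [-0.706, 0.014, 0.708, 0.015]
contact_force: [0.1, -0.3, -0.2]
opening: 0.223
```

Centred to within 2 mm. Open slightly and press on the flange.

{"name": "drive_tool", "arguments": {"deltas": [[[0, 0, 0], [0.2, 0, 0], 2.2], [[0, 0, 0], [0.2, 0, 0], 2.2], [[0, 0, 0], [0.1, 0, 0], 2.2], [[0, 0, 0], [0, 0, 0], 2.2]]}}

```text
clock: 4.78
tool_pos: [0.547, -0.0156, 0.0854]
eef_rot: [-0.706, 0.014, 0.708, 0.015]
contact_force: [-1.1, 0.2, 4.0]
opening: 0.248
```

{"name": "drive_tool", "arguments": {"deltas": [[[0, 0, 0], [0.2, 0, 0], 2.2], [[0, 0, 0], [0.2, 0, 0], 2.2], [[0, 0, 0], [0, 0, 0], 2.2]]}}

```text
clock: 5.03
tool_pos: [0.5471, -0.0155, 0.0814]
eef_rot: [-0.706, 0.014, 0.708, 0.015]
contact_force: [-0.1, 0.4, 5.5]
opening: 0.248
```

{"name": "drive_tool", "arguments": {"deltas": [[[0, 0, 0], [0.1, 0, 0], 2.2], [[0, 0, 0], [0, 0, 0], 2.2]]}}

```text
clock: 5.2
tool_pos: [0.547, -0.0155, 0.0805]
eef_rot: [-0.706, 0.014, 0.708, 0.015]
contact_force: [-0.5, 0.6, 6.0]
opening: 0.25
```

{"name": "drive_tool", "arguments": {"deltas": [[[0, 0, 0], [0, -0.15, 0], 2.2], [[0, 0, 0], [0, -0.15, 0], 2.2], [[0, 0, 0], [0, -0.1, 0], 2.2], [[0, 0, 0], [0, 0, 0], 2.2]]}}

```text
clock: 5.53
tool_pos: [0.5472, -0.0123, 0.0807]
eef_rot: [-0.706, 0.015, 0.708, 0.014]
contact_force: [-1.0, -1.7, 5.5]
opening: 0.25
```

{"name": "drive_tool", "arguments": {"deltas": [[[0, 0, 0], [0, -0.1, 0], 2.2], [[0, 0, 0], [0, -0.1, 0], 2.2], [[0, 0, 0], [0, 0, 0], 2.2]]}}

```text
clock: 5.78
tool_pos: [0.5473, -0.0104, 0.0807]
eef_rot: [-0.706, 0.015, 0.708, 0.014]
contact_force: [-1.0, -1.1, 6.1]
opening: 0.25
```

{"name": "drive_tool", "arguments": {"deltas": [[[0, 0, 0], [0, -0.1, 0], 2.2], [[0, 0, 0], [0, -0.1, 0], 2.2], [[0, 0, 0], [0, 0, 0], 2.2]]}}

```text
clock: 6.03
tool_pos: [0.5474, -0.0084, 0.0807]
eef_rot: [-0.706, 0.015, 0.708, 0.014]
contact_force: [-0.0, -1.0, 6.2]
opening: 0.25
```

No catch and low friction, so it is sliding. Going 15 mm further.

{"name": "drive_tool", "arguments": {"deltas": [[[0, 0, 0], [0, -0.2, 0], 2.2], [[0, 0, 0], [0, -0.2, 0], 2.2], [[0, 0, 0], [0, -0.2, 0], 2.2], [[0, 0, 0], [0, -0.2, 0], 2.2], [[0, 0, 0], [0, 0, 0], 2.2]]}}

```text
clock: 6.45
tool_pos: [0.5478, -0.0, 0.0807]
eef_rot: [-0.706, 0.015, 0.708, 0.014]
contact_force: [-0.7, -0.2, 6.1]
opening: 0.248
```

{"name": "drive_tool", "arguments": {"deltas": [[[0, 0, 0], [0, -0.2, 0], 2.2], [[0, 0, 0], [0, -0.2, 0], 2.2], [[0, 0, 0], [0, -0.2, 0], 2.2], [[0, 0, 0], [0, -0.1, 0], 2.2], [[0, 0, 0], [0, 0, 0], 2.2]]}}

```text
clock: 6.87
tool_pos: [0.548, 0.0068, 0.0806]
eef_rot: [-0.706, 0.015, 0.708, 0.014]
contact_force: [-0.8, -1.1, 6.0]
opening: 0.246
```

Run:
```python
from h import *
a=snap('scene')['color'][105:205,270:370,::-1]; b=snap('top')['color'][195:260,175:340,::-1]
need([.547,0,.0807])
a=cv2.resize(a,(560,560),interpolation=cv2.INTER_CUBIC)[:430];b=cv2.resize(b,(792,312),interpolation=cv2.INTER_CUBIC)
a=cv2.resize(a,(360,276)); c=np.zeros((590,792,3),np.uint8); c[:276,:360]=a; c[278:]=b
cv2.imwrite('pics/c5.png',c)
```

```text
6.9667 [0.548  0.0068 0.0806] shift cm [-0.    0.69  0.08] turn [-0.18  0.16 -0.03] F [-0.8 -1.   6. ] open 2.2119334982637153
```

View pics/c5.png

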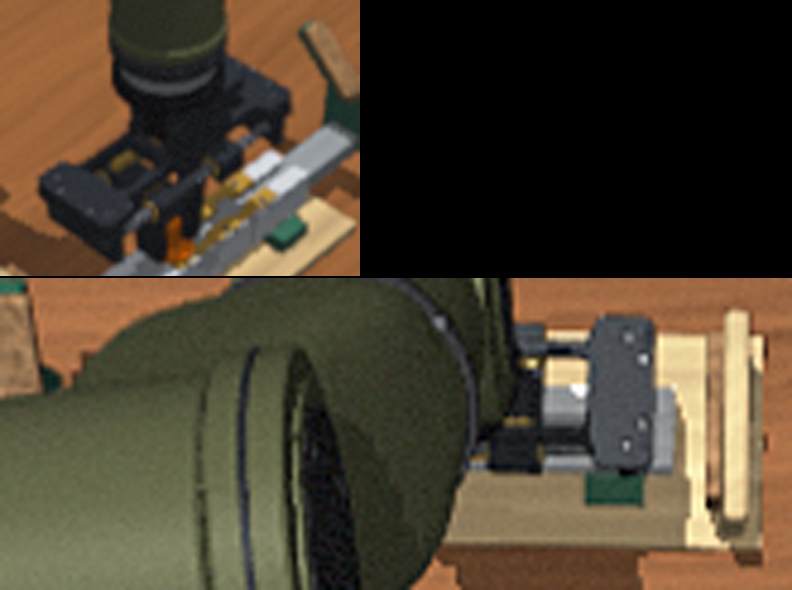

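The tube has moved: the rest is about 40 crop px further out, and the post still sits between the fingers. Now lift off the flange and push with the rear finger only.

{"name": "drive_tool", "arguments": {"deltas": [[[0, 0, 0], [-0.3, 0, 0], 2.2], [[0, 0, 0], [-0.3, 0, 0], 2.2], [[0, 0, 0], [-0.35, 0, 0], 2.2], [[0, 0, 0], [0, 0, 0], 2.2]]}}

```text
clock: 7.3
tool_pos: [0.5479, 0.0076, 0.0901]
eef_rot: [-0.706, 0.014, 0.708, 0.015]
contact_force: [-0.8, 0.2, 0.1]
opening: 0.249
```

{"name": "drive_tool", "arguments": {"deltas": [[[0, 0, 0], [0, -0.15, 0], 2.2], [[0, 0, 0], [0, -0.15, 0], 2.2], [[0, 0, 0], [0, -0.15, 0], 2.2], [[0, 0, 0], [0, -0.15, 0], 2.2]]}}

```text
clock: 7.63
tool_pos: [0.5478, 0.0115, 0.0897]
eef_rot: [-0.706, 0.016, 0.708, 0.014]
contact_force: [0.1, -5.9, -0.1]
opening: 0.251
```

{"name": "drive_tool", "arguments": {"deltas": [[[0, 0, 0], [0, -0.15, 0], 2.2], [[0, 0, 0], [0, -0.15, 0], 2.2], [[0, 0, 0], [0, -0.15, 0], 2.2], [[0, 0, 0], [0, -0.15, 0], 2.2]]}}

```text
clock: 7.97
tool_pos: [0.5481, 0.0172, 0.0897]
eef_rot: [-0.706, 0.016, 0.708, 0.014]
contact_force: [1.1, -5.3, 0.4]
opening: 0.248
```

Steady sliding at about 5 N. I'll slow down towards the expected hole at TCP y ≈ 0.034.

{"name": "drive_tool", "arguments": {"deltas": [[[0, 0, 0], [0, -0.12, 0], 2.2], [[0, 0, 0], [0, -0.12, 0], 2.2], [[0, 0, 0], [0, -0.12, 0], 2.2], [[0, 0, 0], [0, -0.12, 0], 2.2], [[0, 0, 0], [0, -0.12, 0], 2.2]]}}

```text
clock: 8.38
tool_pos: [0.5483, 0.0232, 0.0897]
eef_rot: [-0.706, 0.016, 0.708, 0.014]
contact_force: [0.6, -5.6, 0.1]
opening: 0.253
```

{"name": "drive_tool", "arguments": {"deltas": [[[0, 0, 0], [0, -0.1, 0], 2.2], [[0, 0, 0], [0, -0.1, 0], 2.2], [[0, 0, 0], [0, -0.1, 0], 2.2]]}}

```text
clock: 8.63
tool_pos: [0.5484, 0.0263, 0.0897]
eef_rot: [-0.706, 0.016, 0.708, 0.014]
contact_force: [-0.7, -5.8, -0.2]
opening: 0.254
```

{"name": "drive_tool", "arguments": {"deltas": [[[0, 0, 0], [0, -0.1, 0], 2.2], [[0, 0, 0], [0, -0.1, 0], 2.2]]}}

```text
clock: 8.8
tool_pos: [0.5485, 0.0282, 0.0897]
eef_rot: [-0.706, 0.016, 0.708, 0.014]
contact_force: [0.8, -5.8, -0.3]
opening: 0.248
```

{"name": "drive_tool", "arguments": {"deltas": [[[0, 0, 0], [0, -0.1, 0], 2.2], [[0, 0, 0], [0, -0.1, 0], 2.2]]}}

```text
clock: 8.97
tool_pos: [0.5486, 0.0303, 0.0897]
eef_rot: [-0.706, 0.016, 0.708, 0.014]
contact_force: [-0.3, -4.9, 0.6]
opening: 0.248
```

{"name": "drive_tool", "arguments": {"deltas": [[[0, 0, 0], [0, -0.07, 0], 2.2], [[0, 0, 0], [0, -0.07, 0], 2.2]]}}

```text
clock: 9.13
tool_pos: [0.5487, 0.0322, 0.0897]
eef_rot: [-0.706, 0.016, 0.708, 0.014]
contact_force: [0.7, -4.2, 1.2]
opening: 0.252
```

{"name": "drive_tool", "arguments": {"deltas": [[[0, 0, 0], [0, -0.07, 0], 2.2]]}}

```text
clock: 9.22
tool_pos: [0.5488, 0.0335, 0.0898]
eef_rot: [-0.706, 0.015, 0.708, 0.015]
contact_force: [0.1, -4.4, 1.9]
opening: 0.252
```

{"name": "drive_tool", "arguments": {"deltas": [[[0, 0, 0], [0, -0.07, 0], 2.2]]}}

```text
clock: 9.3
tool_pos: [0.5489, 0.0351, 0.0899]
eef_rot: [-0.706, 0.015, 0.708, 0.015]
contact_force: [0.6, -2.9, -0.1]
opening: 0.251
```

{"name": "drive_tool", "arguments": {"deltas": [[[0, 0, 0], [0, 0, 0], 2.2]]}}

```text
clock: 9.38
tool_pos: [0.5489, 0.0362, 0.0898]
eef_rot: [-0.706, 0.014, 0.708, 0.015]
contact_force: [-0.5, -1.8, 1.5]
opening: 0.249
```

Run:
```python
from h import *
need([.548,.034,.09])
a=snap('scene')['color'][95:195,270:390,::-1]
cv2.imwrite('pics/c6.png',cv2.resize(a,None,fx=6,fy=6,interpolation=cv2.INTER_CUBIC))
```

```text
9.3833 [0.5489 0.0362 0.0898] shift cm [-0.02  0.22  0.08] turn [-0.11  0.21  0.07] F [-0.5 -1.8  1.5] open 2.1962049197259903
```

View pics/c6.png

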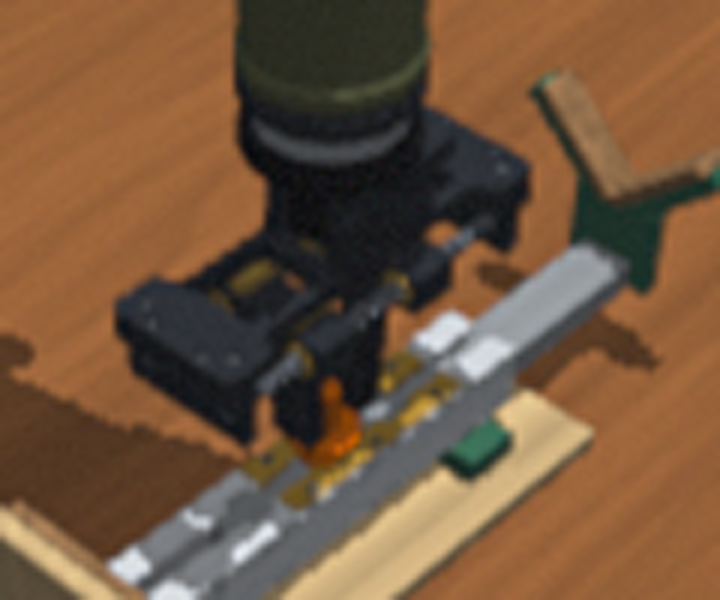

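The post is at crop (335,400), about at the first brass hole. The push force fell from 5.8 to about 2 N, which suggests it popped up. I'll confirm by feeling for the lock with tiny steps.

{"name": "drive_tool", "arguments": {"deltas": [[[0, 0, 0], [0, -0.06, 0], 2.2]]}}

```text
clock: 9.52
tool_pos: [0.5489, 0.0365, 0.0898]
eef_rot: [-0.706, 0.014, 0.708, 0.015]
contact_force: [-0.7, -1.5, 1.0]
opening: 0.244
```

{"name": "drive_tool", "arguments": {"deltas": [[[0, 0, 0], [0, -0.06, 0], 2.2]]}}

```text
clock: 9.6
tool_pos: [0.549, 0.037, 0.0899]
eef_rot: [-0.706, 0.014, 0.708, 0.015]
contact_force: [-1.0, -3.2, 1.1]
opening: 0.253
```

{"name": "drive_tool", "arguments": {"deltas": [[[0, 0, 0], [0, -0.06, 0], 2.2]]}}

```text
clock: 9.68
tool_pos: [0.549, 0.037, 0.0899]
eef_rot: [-0.706, 0.014, 0.708, 0.015]
contact_force: [-0.4, -3.2, 0.2]
opening: 0.248
```

{"name": "drive_tool", "arguments": {"deltas": [[[0, 0, 0], [0, -0.08, 0], 2.2]]}}

```text
clock: 9.77
tool_pos: [0.549, 0.0371, 0.0899]
eef_rot: [-0.706, 0.015, 0.708, 0.014]
contact_force: [-0.8, -5.0, 0.5]
opening: 0.25
```

{"name": "drive_tool", "arguments": {"deltas": [[[0, 0, 0], [0, -0.08, 0], 2.2]]}}

```text
clock: 9.85
tool_pos: [0.549, 0.0373, 0.0899]
eef_rot: [-0.706, 0.015, 0.708, 0.014]
contact_force: [-0.3, -6.0, 1.6]
opening: 0.255
```

{"name": "drive_tool", "arguments": {"deltas": [[[0, 0, 0], [0, 0, 0], 2.2]]}}

```text
clock: 9.93
tool_pos: [0.549, 0.0372, 0.0898]
eef_rot: [-0.706, 0.016, 0.708, 0.014]
contact_force: [-0.8, -5.6, 0.3]
opening: 0.248
```

The TCP has stopped at y = 0.037 while the force rises to 6 N, so it has caught. Stop pushing, back off, open, and lift clear.

{"name": "drive_tool", "arguments": {"deltas": [[[0, 0, 0], [0, 0.2, 0], 2.2], [[0, 0, 0], [0, 0.2, 0], 2.6], [[0, 0, 0], [0, 0, 0], 3.4], [[0, 0, 0], [0, 0, 0], 3.4], [[0, 0, 0], [-1.0, 0, 0], 3.4], [[0, 0, 0], [-2, 0, 0], 3.4], [[0, 0, 0], [-3, 0, 0], 3.4], [[0, 0, 0], [-3, 0, 0], 3.4], [[0, 0, 0], [-3, 0, 0], 3.4], [[0, 0, 0], [-3, 0, 0], 3.4]]}}

```text
clock: 10.77
tool_pos: [0.5492, 0.035, 0.2421]
eef_rot: [-0.706, 0.014, 0.708, 0.015]
contact_force: [0.5, -0.3, -0.6]
opening: 0.383
```

{"name": "drive_tool", "arguments": {"deltas": [[[0, 0, 0], [0, 3, 1.5], 3.4], [[0, 0, 0], [0, 3, 1.5], 3.4], [[0, 0, 0], [0, 3, 1.5], 3.4], [[0, 0, 0], [0, 3, 1.5], 3.4], [[0, 0, 0], [0, 3, 1.5], 3.4], [[0, 0, 0], [0, 3, 1.5], 3.4], [[0, 0, 0], [0, 3, 1.5], 3.4], [[0, 0, 0], [0, 3, 1.5], 3.4], [[0, 0, 0], [0, 3, 1.5], 3.4], [[0, 0, 0], [0, 3, 1.5], 3.4], [[0, 0, 0], [0, 0, 0], 3.4]]}}

```text
clock: 11.68
tool_pos: [0.383, -0.2654, 0.2412]
eef_rot: [-0.705, 0.02, 0.709, 0.017]
contact_force: [0.4, 0.0, 0.7]
opening: 0.385
```

Run:
```python
from h import *
s=snap('scene'); s2=snap('top')
a=cv2.resize(s['color'][95:195,270:390,::-1],(396,330),interpolation=cv2.INTER_CUBIC)
c=np.zeros((590,792,3),np.uint8); c[:276,:396]=a[54:]
c[278:]=cv2.resize(s2['color'][195:260,160:325,::-1],(792,312),interpolation=cv2.INTER_CUBIC)
cv2.imwrite('pics/c7.png',c); cv2.imwrite('pics/full.png',s['color'][:,:,::-1]); need([.5,0,.2])
```

```text
11.7833 [ 0.3866 -0.26    0.241 ] shift cm [  4.06 -26.48 -10.18] turn [-0.35  0.15 -0.02] F [ 0.3  0.  -0.8] open 3.432559320200919
```

View pics/c7.png

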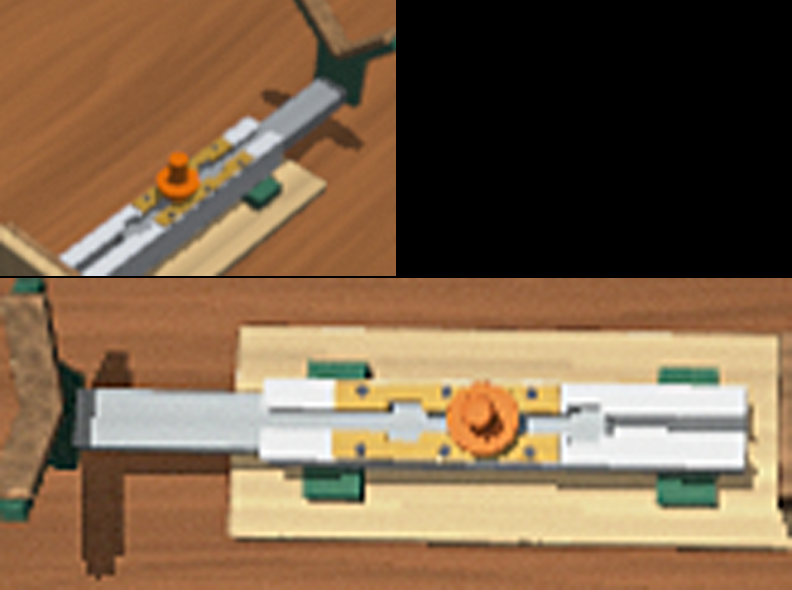

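The button is at crop (482,420) over the first brass hole, the start hole is empty at (588,420), and the second brass hole at (407,420) is untouched. To check that it is fully up, I'll compare the triangulated orange centroid height with the starting picture.

Run:
```python
from h import *
def cen(im,x0,x1,y0,y1):
    h=cv2.cvtColor(im,cv2.COLOR_BGR2HSV); m=cv2.inRange(h,(5,190,90),(15,255,255)); k=np.zeros_like(m);k[y0:y1,x0:x1]=m[y0:y1,x0:x1]
    n,l,st,c=cv2.connectedComponentsWithStats(k); i=1+np.argmax(st[1:,4]); return c[i],st[i]
s,t=snap('scene'),snap('top'); im=lambda z:z['color'][:,:,::-1].copy()
def tri(a,b):
    (o1,d1),(o2,d2)=ray(s,*a),ray(t,*b); k=np.linalg.lstsq(np.column_stack([d1,-d2]),o2-o1,rcond=None)[0]
    return (o1+k[0]*d1+o2+k[1]*d2)/2
for A,B,bs,bt in((cv2.imread('pics/scene0.png'),cv2.imread('pics/top0.png'),(295,330,160,195),(265,300,205,245)),(im(s),im(t),(305,345,140,175),(245,280,205,245))):
    a,b=cen(A,*bs),cen(B,*bt); print(a,b,tri(a[0],b[0]).round(4))
for n in('vase',):
    d=cv2.absdiff(im(s),cv2.imread('pics/scene0.png')).max(2); d2=cv2.absdiff(im(t),cv2.imread('pics/top0.png')).max(2)
    print('scene diff bowl/vase,pot,bottle',(d[150:255,352:440]>60).sum(),(d[255:325,195:245]>60).sum(),(d[230:275,160:198]>60).sum(),'top',(d2[105:165,200:310]>60).sum())
```

```text
(array([310.88135593, 174.22033898]), array([305, 167,  13,  14, 118], dtype=int32)) (array([281.59259259, 224.96296296]), array([277, 220,   9,   9,  27], dtype=int32)) [ 0.5464 -0.0154  0.0768]
(array([323.25396825, 164.93650794]), array([317, 157,  13,  16, 126], dtype=int32)) (array([259.97142857, 224.11428571]), array([256, 219,   9,  10,  35], dtype=int32)) [0.5489 0.0341 0.0764]
scene diff bowl/vase,pot,bottle 54 0 53 top 0
```

```bash
python3 -c "
from h import *
print(r.finish_job())"
```

```text
the job is handed in; nothing more can be done
None
```

The cradle is one hole longer: the orange button is up in the first hole of the brass plate, and I handed the job in at about 12 s. I pressed the button's flange with loose fingertips to 6 N and slid the tube off the starting hole. Then I lifted and pushed the post with one finger at about 5–6 N until it caught, and let go and moved clear.

**Last checks:**
- **Catch:** the push force fell to about 2 N as the button popped up. It then rose to 6 N with the tool no longer moving, which is the catch, well under the 30 N limit.
- **Hole:** the pictures show the tube out by about 49.5 mm, against 48 mm measured beforehand for the next hole. The starting hole is empty and the one beyond is untouched.
- **Height:** the button is within 0.4 mm of its starting height. It would sit about 4 mm lower if the roof were still holding it down.
- **Robot:** it was touching nothing at hand-in.
- **Bystanders:** I took them as unmoved, but did not look closely. The brush pot (scene view) and the vase and bowl (top view) showed no change. In the scene view about 50 pixels differed in the vase and bowl area and about 50 around the bottle. I put that down to shadow or noise, since the arm went nowhere near the vase and bowl and passed above the bottle's height.

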